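Snap the long cover onto the pill case

TASK

The open pill case on the bathroom shelf needs its cover: take the long cover (not the shorter one), lay it rib up over the case between the two snap clips, and push it straight down until both clips have clicked over its ends and it lies flat on the rim, lined up with the case. Let go of it and leave it there.

Things in the scene. Friction and masses are not known exactly. Their poses are not given: they have to be found in the camera images.
- case: Open pill case of smoky clear plastic, stuck to the shelf: tray 116 x 56 mm, four compartments, on a 160 x 62 mm foot; rim 28 mm above the shelf. Origin: centre of its underside; x along its length, y across, z up. A springy snap clip 18 mm wide stands at each end (+x, -x), its tip 66 mm above the shelf. The clips centre the cover along x; only friction holds it across (y).
- cover: Long loose cover of smoky clear plastic, 60 g: plate 118 x 58 x 5 mm; along the middle of its top a white finger rib 60 long, 12 wide, 24 mm high. Origin: centre of its underside; x along its length and rib, z up. Lies rib up on the shelf, fits either way round. Seated, its underside is 28 mm above the shelf. A shorter cover (80 mm plate, 36 mm rib) lies nearby and does not fit.
- clip_a (a joint): Snap clip at the case's +x end; the value is how far it is sprung outward in m: 0 at rest or clicked, 0.02 at most; 0.004 lets a centred cover pass. Its catch, 34.5 to 37.5 mm above the shelf, reaches in to 55 mm from the case's middle (stem 61 mm); above, it flares out to 73 mm at the tip. A cover lowered between the clips slides down the flares; pushing a centred one home takes 6 to 10 N.
- clip_b (a joint): The same kind of snap clip at the case's -x end, mirrored: 0 at rest or clicked over the cover, growing as it is sprung outward (m).
Not all that is in view belongs to the job. Leave any blue or orange look-alike of the case alone.

How it is judged:
At the end, for the whole second after the job is handed in: The long cover lies rib up and flat (within 4 degrees) on the case's rim (underside 25 to 31 mm above the case's underside), its middle within 14 mm of the case's and its length within 11 degrees of the case's, both clips sprung back over its ends (each within 2 mm of rest), and it is at rest (z of cover in the frame of case between 0.025 and 0.031 m and horizontal distance between cover and case below 0.014 m and angle between the x axis of cover and the x axis of case, either way round below 0.2 rad and angle between cover's own z axis and vertical below 0.07 rad and value of joint each of clip_a, clip_b below 0.002 m and linear speed of cover below 0.02 m/s); the robot touches nothing.
It also fails if it takes over 40 s, if anything falls off the work surface, if the arm or the gripper's body presses on something with over 40 N, if the wrist force passes 120 N, or if a joint passes its speed limit or range.

ROBOT

A 6-joint arm with a two-finger parallel gripper is mounted at the origin on the work surface. World frame = base frame: x ahead of the robot, y to its left, z up, the work surface at z = 0. Lengths are in m, angles in rad, forces in N, time in s.
With the tool pointing down it reaches from about 0.375 to 0.975 m from the base axis. Payload 3.8 kg.
Tool frame: the origin (TCP) lies at the very end of the fingers, on their centre line; the grasp point (between the pads) lies 19 mm behind it; z points along the fingers, y is the line along which they close (so a half turn about z gives the same grasp; the last joint's range is limited). The gripper opens to 85 mm and grips with 20 to 120 N. Pads are 22 mm wide; open, the fingers measure 114 mm over their backs; the gripper's body (76 mm by 85 mm) begins 54 mm behind the grasp point. The pads swing forward as they close: fully open they stand 13 mm farther back than shut.
Start: joints at [1.183, 0.264, 1.604, -0, 1.274, -0.037], TCP at [0.232, 0.634, 0.231] pointing down, gripper open.
Joint ranges: [-2.63, 2.63], [-0.94, 2.18], [0.31, 2.57], [-1.31, 4.45], [0, 2.66], [-2.55, 2.55]. Speed limits (rad/s): [2.57, 2.57, 3.14, 3.14, 3.14, 3.14].

INTERFACE

Orientations are given as [roll, pitch, yaw] about the fixed x, y, z axes, in that order (R = Rz(yaw) Ry(pitch) Rx(roll)).
In Python, from rig import monitor, grab_frame, get_calibration, workorder, recognise, regions_of, place_of gives the robot as it stands.
- The arm moves only by the tool servo_tool, never from a script. Its argument "commands" is text: rows parted by semicolons, each of 6 numbers parted by spaces: the shift along the world's x, y, z in m, then the turn, a rotation vector about the world's x, y, z in degrees. A call has 1 to 10 rows; each row is the pose to reach, as a shift and turn from the pose commanded when the call began; what a row does not reach only later rows make up. A row lasts 1/8 s, in which the tool goes at most 62.5 mm and 10.7 degrees, less where a joint would pass 70% of its speed; a pose out of reach is approached as far as the arm can. A call with a gripper value outside its range is refused whole. "jaw" is the opening, from 0 (shut) to 1 (fully open), set as the call begins (left out, the last holds). The fingers move at their own pace and stop on an object; "grip_force" is the grip in N (left out, the last holds). Time passes only in rows, so rows that repeat a pose let the fingers close. It gives the time, the measured TCP pose, the force, the opening and the grip force at its end, in the units of the state.
- monitor.get_state(): the state, without advancing time (a new reading comes with each control period).
- grab_frame(name): name is "scene" or "top" or "wrist"; returns (picture, depth): 400x640x3 uint8, blue, green, red; 400x640 float32, m along the optical axis (not along the pixel's ray), 0 where there is no reading.
- get_calibration(name): a dict with "K" (3x3 intrinsics, pixels), "D" ([k1, k2, p1, p2, k3] as OpenCV has them; the pictures are not rectified), "R" (3x3) and "t" (3): a world point X has camera coordinates R X + t. Camera axes: x right, y down, z forward; pixel columns grow to the right and rows downward; lengths in m; the calibration is good to about 2 mm. A picture is of the moment at which its call begins: read the wrist's pose just before it. get_calibration takes no time and is no camera call; for the wrist camera it gives the pose at the moment of the call.
- workorder.close_job(): hands the job in; it is judged then, once.
Trained networks look in the newest picture that a camera, given by its name, has taken for a name from the list of things; names that differ only in an ending like _2 or _b are one class to them, and where a whole thing is asked for, a point or a joint stands for the part that bears it (a point fixed in the world has none). Each returns a list of dicts, best first, with "confidence" (0 to 1); they miss things now and then, are a little off and sometimes report something else, mostly with a low value. They report only what shows in the picture. A call takes as long as a camera call. They do not tell look-alikes from the thing itself.
- recognise(thing, camera): "bbox" ([left, top, right, bottom] in pixels, round what is visible of it).
- regions_of(thing, camera): "region" (400x640 bool, what is visible of it) and "bbox" ([left, top, right, bottom] in pixels, round what is visible of it).
- place_of(thing, camera): "position" ([column, row] in pixels: a listed point, or the origin of a listed thing).
The state is a dict: "time_s": time; "joint_pos": joint angles; "qvel": joint speeds; "tau": joint torques, N m; "eef_pos": TCP position; "eef_rot": TCP orientation; "force": force on the tool from outside, world axes, zero at the start; "moment": the same for the moment, N m; "width": finger opening in m; "grasp_force": force on a finger pad.
Only numpy, scipy, OpenCV 4.12 (cv2) and the standard library are available. Lean on these libraries where they do the work, as an engineer would, in place of code of your own. Each camera call takes 0.05 s, during which the arm holds its last target. There are 200 camera calls.

## Working session

There is one attempt and no reset: what is moved stays moved. The work goes in short steps, Python scripts to look and compute and a tool call to move; the robot and the scene stay as the last step left them, time stands still between calls to the robot, and variables do not carry over. Pictures are saved under pics/ and viewed, at most 10 in all, crops included, and the job is handed in when it is done.

Besides the shell and the picture viewer there is one more tool, called as name(argument=value, ...), one argument or row to a line, values as JSON. servo_tool: Moves the arm, as the interface text tells. Its arguments: {"type":"object","properties":{"commands":{"type":"string"},"jaw":{"type":"number"},"grip_force":{"type":"number"}},"required":["commands"]}

```bash
mkdir -p pics
cat > h.py <<'E'
import numpy as np, cv2
from rig import monitor, grab_frame, get_calibration, workorder, recognise, regions_of, place_of
def w2p(c,X):
    R=np.array(c["R"]);t=np.array(c["t"]);p,_=cv2.projectPoints(np.array(X,float).reshape(-1,3),cv2.Rodrigues(R)[0],t,np.array(c["K"]),np.array(c["D"],float));return p.reshape(-1,2)
def ray(c,uv,z):
    "pixels to the world plane at height z"
    R=np.array(c["R"]);t=np.array(c["t"]);n=cv2.undistortPoints(np.array(uv,float).reshape(-1,1,2),np.array(c["K"]),np.array(c["D"],float)).reshape(-1,2)
    d=np.c_[n,np.ones(len(n))]@R; o=-R.T@t; s=(z-o[2])/d[:,2]; return o+d*s[:,None]
E
python3 - <<'E'
from h import *
for n in("top","scene"):
    im,d=grab_frame(n); cv2.imwrite(f"pics/{n}0.png",im); c=get_calibration(n)
    print(n, -np.array(c["R"]).T@np.array(c["t"]))
    for th in("case","cover","clip_a"):
        for r in regions_of(th,n):
            m=r["region"]; ys,xs=np.nonzero(m)
            rect=cv2.minAreaRect(np.c_[xs,ys].astype(np.float32))
            z={"case":.028,"cover":.005,"clip_a":.05}[th]
            P=ray(c,cv2.boxPoints(rect),z)
            print(th,r["confidence"],r["bbox"],m.sum(),P.mean(0)[:2].round(3),np.linalg.norm(np.diff(P,axis=0),axis=1).round(3)[:2],np.degrees(np.arctan2(*(P[1]-P[0])[1::-1])).round(1))
        for r in place_of(th,n): print(" place",th,r["confidence"],r["position"],ray(c,r["position"],0)[0].round(3))
E
```

```text
top [ 0.41009568 -0.09436324  1.19492533]
case 0.97 [358.2, 203.2, 406.6, 260.3] 1181 [ 0.395 -0.251] [0.062 0.162] -51.7
case 0.83 [350.9, 135.8, 386.2, 190.3] 1151 [ 0.598 -0.208] [0.063 0.166] -68.5
case 0.7 [437.2, 206.2, 475.0, 264.0] 1161 [ 0.396 -0.463] [0.063 0.161] -60.8
 place case 0.98 [384.7, 231.0] [ 0.401 -0.26   0.   ]
 place case 0.84 [452.2, 234.3] [ 0.395 -0.458  0.   ]
 place case 0.65 [371.3, 163.9] [ 0.599 -0.219  0.   ]
cover 0.67 [283.7, 148.8, 310.7, 188.7] 740 [0.582 0.003] [0.117 0.057] -16.2
 place cover 0.82 [298.4, 166.7] [ 0.586 -0.002  0.   ]
clip_a 0.63 [395.7, 248.2, 403.6, 258.0] 51 [ 0.346 -0.292] [0.018 0.022] -44.3
clip_a 0.63 [447.4, 207.4, 455.8, 217.0] 46 [ 0.457 -0.435] [0.02 0.02] -88.9
clip_a 0.57 [361.1, 134.6, 364.0, 141.7] 54 [ 0.659 -0.186] [0.017 0.023] -89.0
clip_a 0.54 [369.5, 209.7, 371.9, 216.5] 51 [ 0.448 -0.211] [0.02 0.02] -44.0
clip_a 0.51 [371.0, 178.6, 383.1, 185.5] 42 [ 0.539 -0.234] [0.02  0.017] -88.9
clip_a 0.44 [467.5, 250.7, 477.6, 259.4] 52 [ 0.34  -0.498] [0.022 0.019] -88.8Traceback (most recent call last):
  File "<stdin>", line 12, in <module>
ValueError: it knows: case, cover
```

Run:
```python
from h import *
im=cv2.imread("pics/top0.png"); cv2.imwrite("pics/top0c.png",cv2.resize(im[100:290,240:500],None,fx=3,fy=3,interpolation=cv2.INTER_CUBIC)[:600])
```

```text
(no output)
```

View pics/top0c.png

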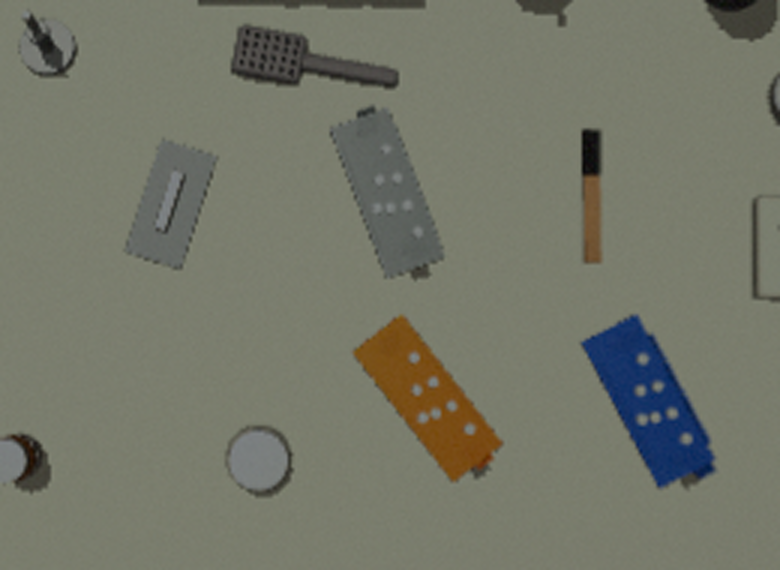

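Run:
```python
from h import *
im,d=grab_frame("scene"); cv2.imwrite("pics/s0.png",im)
```

```text
(no output)
```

View pics/s0.png

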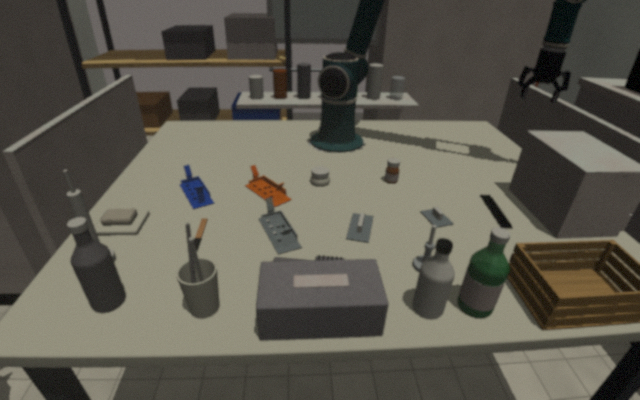

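The grey case at top pixel (369,163) is the target. The orange (384,231) and blue (452,234) ones are look-alikes. The cover at (297,168) measures 117x57 mm with a rib about 60 mm, so it's the long one. The short cover is at scene pixel (436,216). I'll confirm the long cover from near with the wrist camera.

Run:
```python
from h import *
s=monitor.get_state(); print(s["time_s"],s["eef_pos"],s["eef_rot"],s["width"])
c=get_calibration("wrist"); R=np.array(c["R"]); print(-R.T@np.array(c["t"]),R.round(2),np.array(c["K"])[0,0])
im=cv2.imread("pics/top0.png");ct=get_calibration("top")
_,d=grab_frame("top")
# heights near path
v,u=np.mgrid[0:400:1,0:640:1]; 
n=cv2.undistortPoints(np.c_[u.ravel(),v.ravel()].astype(float).reshape(-1,1,2),np.array(ct["K"]),np.array(ct["D"],float)).reshape(-1,2)
P=(np.c_[n,np.ones(len(n))]*d.reshape(-1,1)-np.array(ct["t"]))@np.array(ct["R"])
ok=(d.ravel()>0)&(P[:,2]>.06)&(P[:,0]>.2)&(P[:,0]<.9)
g=np.round(P[ok][:,:2]/.1).astype(int)
for k in np.unique(g,axis=0): print(k/10,P[ok][(g==k).all(1),2].max().round(2),end="; ")
```

```text
0.35 [0.23186326 0.63372865 0.23094155] [-3.14099921e+00 -3.14800943e-05  2.79086547e+00] 0.0850792569040662
[0.15369112 0.66416674 0.37396187] [[ 0.34  0.94 -0.  ]
 [ 0.89 -0.33  0.32]
 [ 0.31 -0.11 -0.95]] 318.9152106885019
[0.2 0.6] 0.35; [0.2 0.7] 0.25; [ 0.3 -0.5] 0.07; [ 0.3 -0.3] 0.07; [0.3 0.1] 0.08; [0.3 0.2] 0.08; [0.3 0.7] 0.25; [ 0.4 -0.2] 0.07; [0.4 0.1] 0.06; [0.4 0.5] 0.2; [0.4 0.6] 0.21; [0.4 0.7] 0.2; [ 0.5 -0.4] 0.07; [ 0.5 -0.2] 0.07; [0.5 0.5] 0.2; [0.5 0.6] 0.21; [0.5 0.7] 0.21; [0.5 0.8] 0.17; [0.6 0.5] 0.21; [0.6 0.6] 0.21; [0.6 0.7] 0.21; [0.6 0.8] 0.17; [ 0.7 -0.6] 0.24; [ 0.7 -0.2] 0.07; [0.7 0.1] 0.12; [0.7 0.5] 0.2; [0.7 0.6] 0.2; [0.7 0.7] 0.2; [ 0.8 -0.6] 0.2; [ 0.8 -0.5] 0.21; [ 0.8 -0.4] 0.19; [ 0.8 -0.3] 0.16; [ 0.8 -0.2] 0.1; [ 0.8 -0.1] 0.1; [0.8 0. ] 0.1; [0.8 0.1] 0.17; [0.8 0.2] 0.19; [0.8 0.3] 0.1; [0.8 0.4] 0.1; [0.8 0.5] 0.09; [ 0.9 -0.6] 0.13; [ 0.9 -0.5] 0.13; [ 0.9 -0.4] 0.1; [ 0.9 -0.3] 0.2; [ 0.9 -0.2] 0.1; [ 0.9 -0.1] 0.1; [0.9 0. ] 0.1; [0.9 0.1] 0.18; [0.9 0.2] 0.19; [0.9 0.3] 0.1; [0.9 0.5] 0.09; [0.9 0.6] 0.09;
```

servo_tool(
  commands="0 -0.03 0.05 0 0 0; 0.35 -0.63 0.06 0 0 4; 0.35 -0.63 0.06 0 0 4; 0.35 -0.63 0.06 0 0 4; 0.35 -0.63 0.06 0 0 4; 0.35 -0.63 0.06 0 0 4; 0.35 -0.63 0.06 0 0 4; 0.35 -0.63 0.06 0 0 4; 0.35 -0.63 0.06 0 0 4; 0.35 -0.63 0.06 0 0 4",
  jaw=0.6,
)

```text
time_s: 1.65
eef_pos: [0.5162, 0.1162, 0.2899]
eef_rot: [3.141, 0.001, 2.861]
force: [0.6, 0.2, -0.5]
width: 0.0515
grasp_force: 0.0
```

servo_tool(
  commands="0.066 -0.113 -0.05 0 0 0; 0.066 -0.113 -0.05 0 0 0; 0.066 -0.113 -0.05 0 0 0; 0.066 -0.113 -0.05 0 0 0",
)

```text
time_s: 2.15
eef_pos: [0.5811, 0.0046, 0.2388]
eef_rot: [3.142, -0.002, 2.859]
force: [-0.4, 0.5, -0.0]
width: 0.0513
grasp_force: 0.0
```

```bash
cat > look.py <<'E'
from h import *
import sys
name=sys.argv[1]; s=monitor.get_state(); c=get_calibration("wrist"); im,d=grab_frame("wrist"); np.savez("last.npz",im=im,d=d)
cv2.imwrite(f"pics/{name}.png",im); print(s["time_s"],np.round(s["eef_pos"],4),np.round(s["eef_rot"],3),"F",np.round(s["force"],1))
for th,z in(("case",.028),("cover",.005)):
    for r in regions_of(th,"wrist"):
        m=r["region"]; ys,xs=np.nonzero(m)
        P=ray(c,np.c_[xs,ys],z)[:,:2].astype(np.float32)
        (ctr,sz,a)=cv2.minAreaRect(P*1000)
        print(th,r["confidence"],np.round(r["bbox"]),np.round(ctr,1),np.round(sz,1),round(a,1))
    for r in place_of(th,"wrist"): print(" place",r["confidence"],np.round(r["position"]),ray(c,r["position"],0 if th=="cover" else 0)[0].round(4))
# white rib top pixels at z=29mm
hsv=cv2.cvtColor(im,cv2.COLOR_BGR2HSV); print(np.percentile(hsv[...,2],[50,90,99]))
E
python3 look.py w1
```

```text
2.15 [0.5811 0.0046 0.2388] [ 3.142e+00 -2.000e-03  2.859e+00] F [-0.4  0.5 -0. ]
case 0.91 [  4.  13. 124. 134.] [ 414.6 -227.7] [129.1  67.8] 39.0
case 0.79 [ 72. 158. 216. 293.] [ 596.1 -204.8] [170.  89.] 22.2
 place 0.96 [159. 221.] [ 0.5987 -0.2069  0.    ]
 place 0.82 [49. 73.] [ 0.4008 -0.2482  0.    ]
cover 0.86 [291. 116. 339. 210.] [582.2   5.5] [ 59.  116.4] 73.6
 place 0.58 [313. 161.] [0.5786 0.0061 0.    ]
[169. 173. 176.]
```

View pics/w1.png

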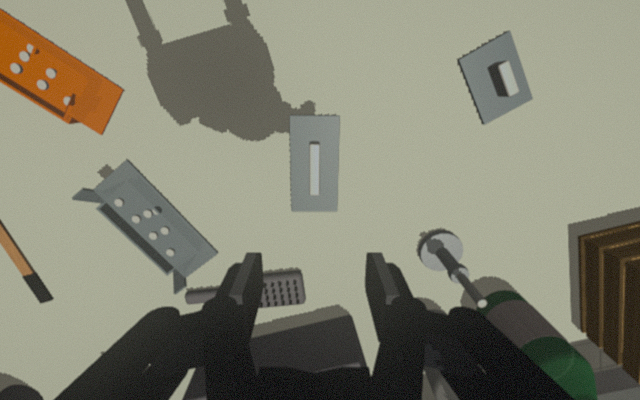

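Long cover at (314,163) with its rib at (314,168). The short one is at upper right (496,78), clearly smaller. The grey case is at (157,220). The long cover is confirmed.

Run:
```python
from h import *
c=get_calibration("wrist"); im=np.load("last.npz")["im"]; v=im[110:215,285:345].astype(int).min(2)
m=v>v.max()-45; ys,xs=np.nonzero(m); print(v.max(),m.sum(),xs.min()+285,xs.max()+285,ys.min()+110,ys.max()+110)
for hyp in [(.582,.0055),(.580,.005)]:
    a=np.radians(-16.3); e=np.array([np.cos(a),np.sin(a),0]); f=np.array([-e[1],e[0],0]); o=np.array([*hyp,0])
    print(hyp,"rib top",w2p(c,[o+sx*.03*e+sy*.006*f+[0,0,.029] for sx in(1,-1) for sy in(1,-1)]).round(0).tolist(),"plate",w2p(c,[o+sx*.059*e+sy*.029*f+[0,0,.005] for sx in(1,-1) for sy in(1,-1)]).round(0).tolist())
```

```text
176 2876 285 344 110 214
(0.582, 0.0055) rib top [[316.0, 194.0], [306.0, 194.0], [317.0, 142.0], [306.0, 142.0]] plate [[334.0, 210.0], [288.0, 210.0], [337.0, 114.0], [286.0, 113.0]]
(0.58, 0.005) rib top [[316.0, 192.0], [305.0, 192.0], [316.0, 141.0], [305.0, 141.0]] plate [[333.0, 209.0], [288.0, 208.0], [336.0, 112.0], [285.0, 112.0]]
```

servo_tool(
  commands="0.002 0.003 -0.06 0 0 0; 0.002 0.003 -0.12 0 0 0; 0.002 0.003 -0.14 0 0 0; 0.002 0.003 -0.14 0 0 0",
)

```text
time_s: 2.9
eef_pos: [0.5825, 0.0087, 0.0987]
eef_rot: [-3.141, -0.002, 2.862]
force: [-0.3, -0.1, 0.7]
width: 0.0518
grasp_force: 0.0
```

```bash
python3 look.py w2
```

```text
2.9 [0.5825 0.0087 0.0987] [-3.141e+00 -2.000e-03  2.862e+00] F [-0.3 -0.1  0.7]
case 0.91 [  0. 193. 150. 364.] [ 586.3 -197.2] [130.9  87.3] 21.4
case 0.64 [  2.  83.  11. 106.] [ 450.4 -157.3] [ 4.2 14.1] 56.3
 place 0.84 [ 80. 283.] [ 0.5994 -0.208   0.    ]
cover 0.96 [269. 127. 350. 271.] [582.5   6.4] [ 58.6 117.6] 73.6
 place 0.64 [310. 201.] [0.5817 0.0071 0.    ]
[167. 172. 175.]
```

View pics/w2.png

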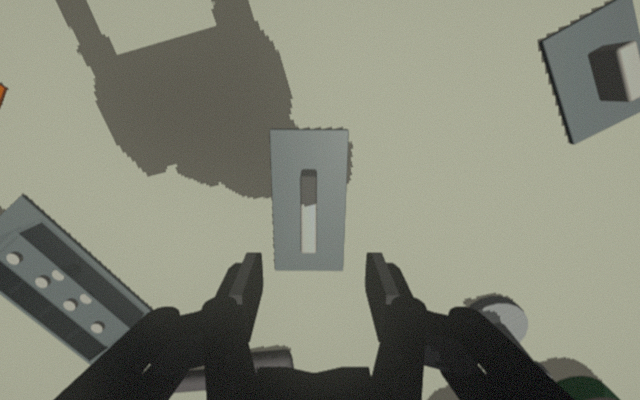

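The rib is centred at (308,211) and the fingers' midline is at about 314, so I'll shift 2 mm in -y and go down.

servo_tool(
  commands="0 -0.002 -0.05 0 0 0; 0 -0.002 -0.08 0 0 0; 0 -0.002 -0.089 0 0 0; 0 -0.002 -0.089 0 0 0",
)

```text
time_s: 3.65
eef_pos: [0.5841, 0.006, 0.0112]
eef_rot: [3.141, 0.001, 2.86]
force: [-0.3, 0.3, 0.1]
width: 0.0511
grasp_force: 0.0
```

servo_tool(
  commands="0 0 0 0 0 0; 0 0 0 0 0 0; 0 0 0 0 0 0; 0 0 0 0 0 0; 0 0 0 0 0 0",
  jaw=0,
  grip_force=60,
)

```text
time_s: 4.28
eef_pos: [0.5849, 0.006, 0.0122]
eef_rot: [3.141, 0.003, 2.861]
force: [-0.6, 0.5, 6.5]
width: 0.0102
grasp_force: 63.1
```

servo_tool(
  commands="0 0 0.02 0 0 0; 0 0 0.06 0 0 0; 0 0 0.12 0 0 0; 0 0 0.15 0 0 0; 0 0 0.15 0 0 0",
)

```text
time_s: 4.9
eef_pos: [0.5861, 0.006, 0.1652]
eef_rot: [3.14, 0.008, 2.861]
force: [-0.3, 0.0, -0.9]
width: 0.0102
grasp_force: 62.2
```

```bash
python3 look.py w3
```

```text
4.9 [0.5861 0.006  0.1652] [3.14  0.008 2.861] F [-0.3  0.  -0.9]
case 0.98 [  1.  37.  73. 139.] [ 444.8 -191.5] [55.3 71.8] 55.8
case 0.62 [  2. 169. 192. 336.] [ 597.7 -207.1] [173.9 101.7] 21.9
cover 0.87 [253. 140. 374. 342.] [665.4 -15.4] [117.7 239. ] 73.7
 place 0.6 [311. 249.] [ 0.6624 -0.0173  0.    ]
[172. 177. 180.]
```

View pics/w3.png

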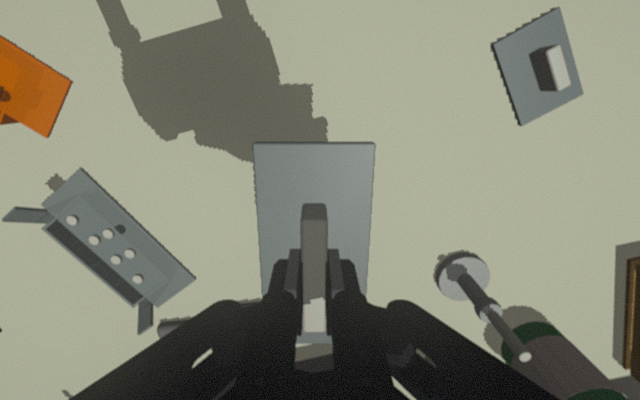

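The cover is held by its rib, near edge at row 142 (columns 253–374). The case is at (115,240), with its clips at (25,214) and (146,318).

Run:
```python
from h import *
s=monitor.get_state(); c=get_calibration("wrist"); p=np.array(s["eef_pos"]); 
E=ray(c,[[253,142],[374,142]],p[2]-.0065); print("edge mid rel tcp",(E.mean(0)-p).round(4),"width",np.linalg.norm(E[1]-E[0]),"edge dir",np.degrees(np.arctan2(*(E[1]-E[0])[1::-1])))
a=s["eef_rot"][2]; print("along tool x",(E.mean(0)-p)[:2]@[np.cos(a),np.sin(a)],"lateral",(E.mean(0)-p)[:2]@[-np.sin(a),np.cos(a)])
im,d=np.load("last.npz")["im"],None
t,dt=grab_frame("top"); ct=get_calibration("top")
def model(x,y,deg):
    r=np.radians(deg);M=np.array([[np.cos(r),-np.sin(r),0],[np.sin(r),np.cos(r),0],[0,0,1]])
    f=lambda L:(np.array(L)@M.T+[x,y,0])
    return [f([[sx*.058,sy*.028,.028] for sx,sy in((1,1),(1,-1),(-1,-1),(-1,1))]),f([[sx*.08,sy*.031,0] for sx,sy in((1,1),(1,-1),(-1,-1),(-1,1))]),f([[.061,-.009,.03],[.061,.009,.03],[.073,.009,.066],[.073,-.009,.066]]),f([[-.061,-.009,.03],[-.061,.009,.03],[-.073,.009,.066],[-.073,-.009,.066]])]
out=[]
for I,cc,(x0,y0,x1,y1),k in((im,c,(0,150,220,350),2),(t,ct,(340,125,400,200),5)):
    B=cv2.resize(I[y0:y1,x0:x1],None,fx=k,fy=k,interpolation=cv2.INTER_CUBIC)
    for q in model(.5985,-.208,21.7): cv2.polylines(B,[np.int32(((w2p(cc,q)+.5-[x0,y0])*k))],True,(0,0,255),1)
    out.append(cv2.resize(B,(int(B.shape[1]*400/B.shape[0]),400)))
cv2.imwrite("pics/ov.png",np.hstack(out)); print(np.hstack(out).shape)
```

```text
edge mid rel tcp [-0.0581  0.0184 -0.0065] width 0.05655310517467546 edge dir 73.89783334044371
along tool x 0.060963816370002845 lateral -0.0015644372993671852
(400, 760, 3)
```

View pics/ov.png

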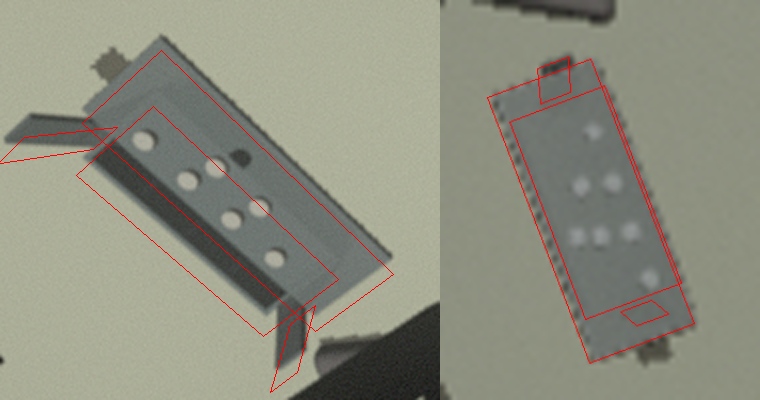

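servo_tool(
  commands="0.004 -0.05 0 0 0 9; 0.007 -0.1 0 0 0 18; 0.01 -0.15 0 0 0 27; 0.014 -0.2 0 0 0 35; 0.014 -0.214 -0.02 0 0 37.8; 0.014 -0.214 -0.02 0 0 37.8; 0.014 -0.214 -0.02 0 0 37.8; 0.014 -0.214 -0.02 0 0 37.8",
)

```text
time_s: 6.2
eef_pos: [0.5978, -0.2069, 0.1409]
eef_rot: [-3.141, 0.001, -2.762]
force: [-0.3, -0.1, -0.3]
width: 0.0102
grasp_force: 62.2
```

Run:
```python
from h import *
s=monitor.get_state(); c=get_calibration("wrist"); im,_=grab_frame("wrist"); t,_=grab_frame("top"); ct=get_calibration("top"); print(s["time_s"],np.round(s["eef_pos"],4),np.round(s["eef_rot"],4))
p=np.array(s["eef_pos"]);a=s["eef_rot"][2]+np.pi
def box(x,y,r,L):
    M=np.array([[np.cos(r),-np.sin(r),0],[np.sin(r),np.cos(r),0],[0,0,1]]); return np.array(L)@M.T+[x,y,0]
q4=((1,1),(1,-1),(-1,-1),(-1,1)); r=np.radians(21.7)
case=[box(.5985,-.208,r,L) for L in ([[x*.08,y*.031,0.002] for x,y in q4],[[.061,-.009,.03],[.061,.009,.03],[.073,.009,.066],[.073,-.009,.066]],[[-.061,-.009,.03],[-.061,.009,.03],[-.073,.009,.066],[-.073,-.009,.066]])]
cov=box(p[0],p[1],a,[[x*.059,y*.029,p[2]-.0065] for x,y in q4])
out=[]
for I,cc,(x0,y0,x1,y1),k in((im,c,(120,0,520,400),1),(t,ct,(330,115,410,200),4)):
    B=cv2.resize(I[y0:y1,x0:x1],None,fx=k,fy=k,interpolation=cv2.INTER_CUBIC)
    for q,col in[(q,(0,0,255)) for q in case]+[(cov,(0,255,0))]: cv2.polylines(B,[np.int32(((w2p(cc,q)+.5-[x0,y0])*k))],True,col,1)
    out.append(cv2.resize(B,(int(B.shape[1]*400/B.shape[0]),400)))
cv2.imwrite("pics/ov2.png",np.hstack(out)); print(np.hstack(out).shape)
```

```text
6.2 [ 0.5978 -0.2069  0.1409] [-3.1414e+00  5.0000e-04 -2.7620e+00]
(400, 776, 3)
```

View pics/ov2.png

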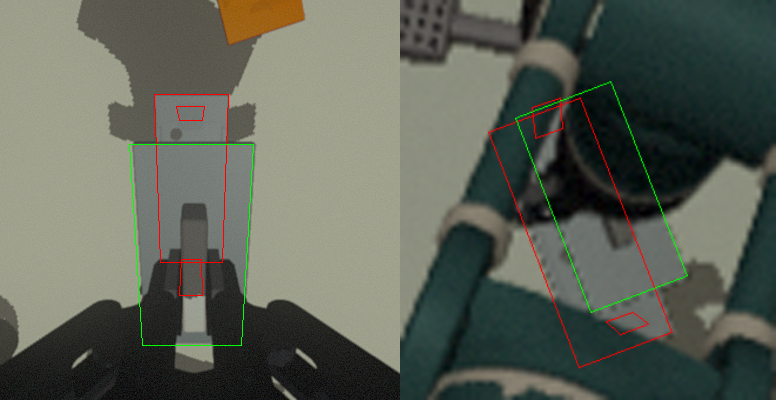

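The case overlay fits in both views, and the cover is in line with the case to about 1–2 mm. Now I'll lower it.

servo_tool(
  commands="0.002 0 -0.02 0 0 0; 0.002 -0.001 -0.05 0 0 0; 0.002 -0.001 -0.065 0 0 0; 0.002 -0.001 -0.075 0 0 0; 0.002 -0.001 -0.082 0 0 0; 0.002 -0.001 -0.086 0 0 0; 0.002 -0.001 -0.086 0 0 0",
)

```text
time_s: 7.18
eef_pos: [0.5999, -0.2092, 0.055]
eef_rot: [-3.141, 0.001, -2.763]
force: [-0.5, -0.5, -0.9]
width: 0.0101
grasp_force: 62.3
```

servo_tool(
  commands="0 0 -0.004 0 0 0; 0 0 -0.007 0 0 0; 0 0 -0.01 0 0 0; 0 0 -0.013 0 0 0; 0 0 -0.015 0 0 0; 0 0 -0.015 0 0 0",
)

```text
time_s: 7.92
eef_pos: [0.5997, -0.2091, 0.0402]
eef_rot: [-3.141, 0.0, -2.763]
force: [-1.8, 0.0, 5.5]
width: 0.0106
grasp_force: 63.2
```

servo_tool(
  commands="0 0 -0.001 0 0 0; 0 0 -0.002 0 0 0; 0 0 -0.003 0 0 0; 0 0 -0.003 0 0 0",
)

```text
time_s: 8.43
eef_pos: [0.5997, -0.2091, 0.0401]
eef_rot: [-3.141, 0.0, -2.763]
force: [-8.7, 2.5, 22.9]
width: 0.0105
grasp_force: 65.4
```

servo_tool(
  commands="0 0 0.003 0 0 0; 0 0 0.003 0 0 0",
)

```text
time_s: 8.68
eef_pos: [0.5995, -0.209, 0.0402]
eef_rot: [-3.141, 0.0, -2.763]
force: [-2.2, -0.5, 9.0]
width: 0.0106
grasp_force: 63.5
```

servo_tool(
  commands="0 0 0 0 0 0; 0 0 0 0 0 0; 0 0 0 0 0 0; 0 0 0.01 0 0 0; 0 0 0.05 0 0 0; 0 0 0.1 0 0 0; -0.05 -0.02 0.16 0 0 0; -0.1 -0.04 0.18 0 0 0; -0.1 -0.04 0.18 0 0 0; -0.1 -0.04 0.18 0 0 0",
  jaw=0.6,
)

```text
time_s: 9.93
eef_pos: [0.4994, -0.2493, 0.2203]
eef_rot: [-3.14, 0.002, -2.764]
force: [0.5, 0.3, 0.3]
width: 0.0512
grasp_force: 0.0
```

Run:
```python
from h import *
s=monitor.get_state(); c=get_calibration("wrist"); im,_=grab_frame("wrist"); print(s["time_s"],np.round(s["eef_pos"],4))
for r in place_of("cover","wrist")+recognise("cover","wrist")+recognise("case","wrist"): print({k:v for k,v in r.items()}, ray(c,r["position"],.028)[0].round(4) if "position" in r else "")
r=np.radians(21.7);M=np.array([[np.cos(r),-np.sin(r),0],[np.sin(r),np.cos(r),0],[0,0,1]]);q4=((1,1),(1,-1),(-1,-1),(-1,1))
for q,col in(([[x*.059,y*.029,.033] for x,y in q4],(0,255,0)),([[x*.08,y*.031,.002] for x,y in q4],(0,0,255)),([[-.061,-.009,.03],[-.061,.009,.03],[-.073,.009,.066],[-.073,-.009,.066]],(0,0,255)),([[.061,-.009,.03],[.061,.009,.03],[.073,.009,.066],[.073,-.009,.066]],(0,0,255))):
    cv2.imwrite("pics/f_raw.png",im) if col==(0,255,0) else 0
    im=im.copy(); cv2.polylines(im,[np.int32(w2p(c,np.array(q)@M.T+[.5985,-.208,0]))],True,col,1)
raw=cv2.imread("pics/f_raw.png"); 
u,v=w2p(c,[[.5985,-.208,.03]])[0].astype(int); x0=max(0,min(u-100,440)); y0=max(0,min(v-130,140)); print(u,v)
cv2.imwrite("pics/f.png",np.hstack([cv2.resize(I[y0:y0+260,x0:x0+200],None,fx=2,fy=2,interpolation=cv2.INTER_CUBIC) for I in(raw,im)]))
```

```text
9.925 [ 0.4994 -0.2493  0.2203]
{'position': [313.1, 258.9], 'confidence': 0.78} [ 0.5988 -0.2095  0.028 ]
{'bbox': [288.4, 212.0, 338.4, 303.0], 'confidence': 0.82} 
{'bbox': [290.1, 184.8, 338.2, 332.3], 'confidence': 0.9} 
{'bbox': [104.4, 1.4, 196.3, 82.3], 'confidence': 0.86} 
{'bbox': [298.8, 2.9, 395.1, 159.6], 'confidence': 0.65} 
314 259
```

View pics/f.png

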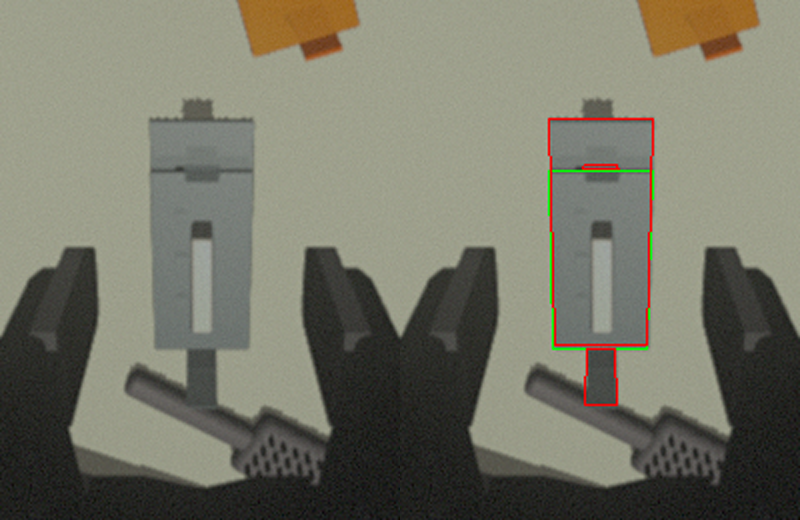

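The cover's outline (full-frame 288–338 x 212–303) matches the seated model. Both clips sit over its ends in their rest shape, and nothing touches the robot. I'm handing it in.

```bash
python3 -c "
from rig import workorder; print(workorder.close_job())"
```

```text
the job is handed in; nothing more can be done
None
```

The long cover was pressed down onto the grey case, and in the last wrist picture it lay lined up on the rim with both clips over its ends. I let go of it and handed the job in at about 10 s; no verdict came back.

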